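# Put the pencil grinder back into its spring clips

## Task

Draw the pencil grinder out of its tube holster, lay it down on the bench and let go, then take it afresh round the middle and press it gently into the two spring clips on the clip rail, slim neck in the small clip and barrel in the big one, until both have snapped round it and it sits fully home. Do not drop or slam it into the clips, and leave the other things on the bench where they are.

Things in the scene. Friction and masses are not known exactly. Their poses are not given: they have to be found in the camera images.
- grinder: Pencil air grinder, slim round tool 188 mm long, about 0.32 kg, at the start nose down in the tube holster, the top 78 mm showing. Origin: tip of the burr (nose); its z axis runs from nose to tail. Along z, mm: 0-18 burr 10 dia, -28 shank 6 dia, -40 collet nut, 40-76 slim neck 15 dia, 76-86 hexagon 27 across flats, 86-158 barrel 24 dia, 158-170 same hexagon, 170-188 brass plug 12 dia.
- grinder_neck (a point): Point on the grinder's axis 58 mm from the nose tip, the middle of the slim neck (15 mm dia); it belongs in the small clip. Axes like the grinder's.
- grinder_barrel (a point): Point on the grinder's axis 142 mm from the nose tip, on the rear of the aluminium barrel (24 mm dia); it belongs in the big clip. At the start it stands about 32 mm above the holster's rim.
- grinder_grip (a point): Point on the grinder's axis 100 mm from the nose tip, on the barrel just behind the front hexagon, midway between the clips' places and near the balance point. When home, the barrel is bare from 14 mm on the nose side to 34 mm on the tail side of it. Lying on the bench the tool rests on its two hexagons, axis 13.5 mm up, and does not roll.
- holster: Tube holster, fixed to the bench: a 92 x 92 x 6 mm steel plate with an upright galvanised tube (38 mm outside, 34 mm inside) welded on it, open at the top. Origin: centre of the plate's underside, z up. The rim is 116 mm above the bench; the grinder's nose stands in it 6 mm above the bench, in a hole 14 mm wide and 12 mm deep.
- holster_rim (a point): Centre of the holster tube's open top, 116 mm above the bench.
- rail: Clip rail, fixed to the bench: a flat dark steel bar 200 x 58 x 8 mm with two upright spring clips and, at its tail end, a block with spare burrs (up to 58 mm high). Origin: centre of the underside; x axis along the bar to where the grinder's nose belongs, z up. Home, the grinder's axis lies 46 mm above the bench along this x; between the clips only two screw heads, 13 mm high.
- rail_mid (a point): Point midway between the two clips, 46 mm above the bench: where grinder_grip lies when the grinder is home. Axes like the rail's. Pressing the grinder into both clips takes about 15 N in all, straight down: it first touches the lips 19 mm (big clip) and 13 mm (small clip) above home, is hardest to push about 10 mm above home, and over the last 5 mm the clips snap and draw it down on to their seats.
- barrel_clip (a point): The big spring clip, 16 mm long, 42 mm from the rail's middle on the side of the spare burrs: a seat and two sprung steel fingers, open upwards, gap 15 mm at the lips, for the 24 mm barrel. Point: where the grinder's axis lies when home, mid-length of the clip, 46 mm above the bench; the fingers reach 17 mm above it. Axes like the rail's.
- neck_clip (a point): The small spring clip, 14 mm long, 42 mm from the rail's middle on the nose side: the same kind, gap 9 mm at the lips, for the 15 mm neck. Point: where the grinder's axis lies when home, mid-length of the clip, 46 mm above the bench; the fingers reach 14 mm above it. Axes like the rail's.
- side_cutters: Side cutters with blue grips, 151 x 35 x 13 mm, lying on the bench; a bystander.
- level: Yellow spirit level, 230 x 18 x 43 mm, standing on its edge; a bystander.
- tape_measure: Yellow and black tape measure, 81 x 36 x 70 mm, standing on the bench; a bystander.
- try_square: Steel try square, 136 x 103 x 15 mm, lying on the bench; a bystander.

How it is judged (in metres and radians):
On the way:
1. the grinder lies level and at rest on the bench, let go, clear of the rail's clips (angle between grinder's own z axis and vertical between 1.35 and 1.79 rad and contact force between the fingers and grinder below 0.3 N and linear speed of grinder below 0.03 m/s and height (world z) of grinder_grip below 0.035 m and horizontal distance between grinder_grip and rail above 0.06 m), for 0.2 s.
At the end, for the whole second after the job is handed in: The grinder lies at rest in both clips: the middle of its neck within 8 mm along the rail, 3.5 mm sideways and 3 mm in height of the small clip's point, and the rear of its barrel likewise at the big clip's point (x of grinder_neck in the frame of neck_clip between -0.008 and 0.008 m and y of grinder_neck in the frame of neck_clip between -0.0035 and 0.0035 m and z of grinder_neck in the frame of neck_clip between -0.003 and 0.003 m and x of grinder_barrel in the frame of barrel_clip between -0.008 and 0.008 m and y of grinder_barrel in the frame of barrel_clip between -0.0035 and 0.0035 m and z of grinder_barrel in the frame of barrel_clip between -0.003 and 0.003 m and linear speed of grinder below 0.02 m/s); the robot touches nothing.
It fails at once if a bystander (side cutters, spirit level, tape measure, try square) is moved by more than 30 mm (distance of any of side_cutters, level, tape_measure, try_square from where it was at the start of the episode above 0.03 m).
It fails at once if the grinder is dropped or slammed into the clips (faster than 0.5 m/s within 50 mm of home) (distance between grinder_grip and rail_mid below 0.05 m and linear speed of grinder above 0.5 m/s).
It also fails if it takes over 61 s, if anything falls off the work surface, if the arm or the gripper's body presses on something with over 40 N, if the wrist force passes 120 N, or if a joint passes its speed limit or range.

## Robot

A 7-joint arm with a two-finger parallel gripper is mounted at the origin on the work surface; the furniture and walls round the work are solid. World frame = base frame: x ahead of the robot, y to its left, z up, the work surface at z = 0. Lengths are in m, angles in degrees, forces in N, time in s.
With the tool pointing down it reaches from about 0.4 to 0.875 m from the base axis. Payload 4.4 kg.
Tool frame: the origin (TCP) lies midway between the tips of the shut fingers; the grasp point (between the pads) lies env.grasp_offset behind it (env.grasp_offset is the distance from the TCP to the grasp point, in m); z points along the fingers, y is the line along which they close (so a half turn about z gives the same grasp; the last joint's range is limited). The gripper opens to 85 mm and grips with 20 to 120 N. Pads are 22 mm wide; open, the fingers measure 114 mm over their backs; the gripper's body (76 mm by 85 mm) begins 54 mm behind the grasp point. The pads swing forward as they close: fully open they stand 13 mm farther back than shut.
Start: joints at [68.193, 36.005, 2.206, 86.941, -1.547, 57.084, -1.146], TCP at [0.201, -0.618, 0.231] pointing down, gripper open.
Joint ranges: [-175.42, 175.42], [-21.48, 121.26], [-71.46, 75.88], [10.55, 141.38], [-63.04, 243.04], [13.31, 113.54], [-168.57, 168.57]. Speed limits (degrees/s): [147.25, 147.25, 180, 180, 180, 180, 180].

## Interface

Orientations are given as [roll, pitch, yaw] about the fixed x, y, z axes, in that order (R = Rz(yaw) Ry(pitch) Rx(roll)).
In Python, from rig import sensors, vision, env, models gives the robot as it stands.
- The arm moves only by the tool step_arm, never from a script. Its argument "targets" is a list of rows, each an object with "translation": the shift along the tool's x, y, z in cm, a list of three; "spin": the turn about the tool's z in degrees. In form: [{"translation": [x, y, z], "spin": spin}, ...]. A call has 1 to 20 rows; each row is the pose to reach, as a shift and turn from the pose commanded when the call began, along the tool's axes at that moment; what a row does not reach only later rows make up. A row lasts 1/10 s, in which the tool goes at most 50 mm and 8.59 degrees, less where a joint would pass 70% of its speed; a pose out of reach is approached as far as the arm can. A call with a gripper value outside its range is refused whole. "fingers" is the closure, from 0 (fully open) to 1 (shut), set as the call begins (left out, the last holds). The fingers move at their own pace and stop on an object; "grip_force" is the grip in N (left out, the last holds). Time passes only in rows, so rows that repeat a pose let the fingers close. It gives the time, the measured TCP pose, the force, the opening and the grip force at its end, in the units of the state.
- sensors.get_state(): the state, without advancing time (a new reading comes with each control period).
- vision.grab_frame(name): name is "side" or "top" or "wrist"; returns the picture (420x560x3 uint8, red, green, blue); there is no depth.
- vision.calibration(name): a dict with "vfov" (degrees; the focal length in pixels is half the picture's height over the tangent of half this angle, whatever the lens; pixels are square), "cx", "cy" (the principal point, pixels), "eye" and "rotation" of the camera in the world; the wrist camera has in their place "mount" (4x4, takes a point from camera to tool coordinates, whose origin is the TCP and whose axes are the flange's). Camera axes: x right, y down, z forward; pixel columns grow to the right and rows downward; lengths in m; the calibration is good to about 2 mm. A picture is of the moment at which its call begins: read the wrist's pose just before it. calibration takes no time and is no camera call.
- env.finish_job(): hands the job in; it is judged then, once.
Trained networks look in the newest picture that a camera, given by its name, has taken for a name from the list of things; names that differ only in an ending like _2 or _b are one class to them, and where a whole thing is asked for, a point or a joint stands for the part that bears it (a point fixed in the world has none). Each returns a list of dicts, best first, with "p" (0 to 1); they miss things now and then, are a little off and sometimes report something else, mostly with a low value. They report only what shows in the picture. A call takes as long as a camera call.
- models.trace(camera, label): "region" (420x560 bool, what is visible of it) and "box" ([centre column, centre row, width, height] in pixels, round what is visible of it).
The state is a dict: "t": time; "joint_positions": joint angles; "qd": joint speeds; "effort": joint torques, N m; "position": TCP position; "tool_rot": TCP orientation; "wrist_force": force on the tool from outside, world axes, zero at the start; "ft_torque": the same for the moment, N m; "gripper_width": finger opening in m; "grip_force": force on a finger pad.
Only numpy, scipy, OpenCV 4.12 (cv2) and the standard library are available. Lean on these libraries where they do the work, as an engineer would, in place of code of your own. Each camera call takes 0.05 s, during which the arm holds its last target. There are 200 camera calls.

## Working session

There is one attempt and no reset: what is moved stays moved. The work goes in short steps, Python scripts to look and compute and a tool call to move; the robot and the scene stay as the last step left them, time stands still between calls to the robot, and variables do not carry over. Pictures are saved under pics/ and viewed, at most 10 in all, crops included, and the job is handed in when it is done.

Besides the shell and the picture viewer there is one more tool, called after "Emit:" as name([rows], argument=value, ...), one row to a line, values as JSON. step_arm: Moves the arm, as the interface text tells. Its arguments: {"type":"object","properties":{"targets":{"type":"array"},"fingers":{"type":"number"},"grip_force":{"type":"number"}},"required":["targets"]}

```bash
mkdir -p pics
cat > h.py <<'E'
import numpy as np, cv2
from rig import sensors, vision, env, models
from scipy.spatial.transform import Rotation as R
def K(c):
    return 210/np.tan(np.radians(c["vfov"])/2)
def cam(name):
    c=vision.calibration(name); f=K(c)
    if "mount" in c:
        s=sensors.get_state(); T=np.eye(4); T[:3,:3]=R.from_euler('xyz',s["tool_rot"],degrees=True).as_matrix(); T[:3,3]=s["position"]
        M=T@np.array(c["mount"]); return f,c["cx"],c["cy"],M[:3,3],M[:3,:3]
    return f,c["cx"],c["cy"],np.array(c["eye"]),np.array(c["rotation"])
def ray(C,u,v):
    f,cx,cy,e,Rm=C; return e,Rm@np.array([(u-cx)/f,(v-cy)/f,1])
def atz(C,u,v,z):
    e,d=ray(C,u,v); return e+d*(z-e[2])/d[2]
def proj(C,p):
    f,cx,cy,e,Rm=C; q=Rm.T@(np.array(p)-e); return np.array([cx+f*q[0]/q[2],cy+f*q[1]/q[2]])
def save(img,n): cv2.imwrite("pics/"+n,img[:,:,::-1])
E
python3 - <<'E'
from h import *
print(sensors.get_state(),env.grasp_offset)
for n in("side","top","wrist"):
    C=cam(n); print(n,vision.calibration(n).keys(),C)
    save(vision.grab_frame(n),n+"0.png")
    if n=="wrist":continue
    for l in("grinder","holster","rail","side_cutters","level","tape_measure","try_square"):
        r=models.trace(n,l)
        for q in r[:2]: print(n,l,round(q["p"],2),np.round(q["box"],1), np.round(atz(C,*q["box"][:2],0.02),3))
E
```

```text
{'t': 0.0, 'joint_positions': array([68.19236818, 36.05834387,  2.20308948, 86.99756666, -1.54644012,
       57.08314179, -1.14555509]), 'qd': array([ 0.02998113,  0.05007462, -0.03366707,  0.00317673, -0.04065246,
        0.01585105,  0.02688944]), 'effort': array([ 2.06353790e-03, -5.63400078e+01,  1.22658357e+00, -1.93443042e+01,
        1.08663263e-02,  1.05409470e-02,  9.79473526e-06]), 'position': array([ 0.20108879, -0.61744453,  0.23038698]), 'tool_rot': array([-1.79890666e+02,  2.21363958e-03,  1.80377686e+01]), 'wrist_force': array([ 0.41469347,  0.07586049, -0.29171271]), 'ft_torque': array([ 0.0206706 , -0.05179997,  0.02587429]), 'grip_force': 0.0, 'gripper_width': 0.08525663550785545} 0.0187
side dict_keys(['vfov', 'cx', 'cy', 'eye', 'rotation']) (np.float64(397.0752868766066), 282.6981156819533, 212.6746129223457, array([0.40634959, 1.06932792, 0.55286506]), array([-111.54951043,   -1.51386242, -172.51961643]))Traceback (most recent call last):
  File "<stdin>", line 9, in <module>
  File "h.py", line 15, in atz
    e,d=ray(C,u,v); return e+d*(z-e[2])/d[2]
                                        ~^^^
IndexError: invalid index to scalar variable.
```

Rotation is given as roll/pitch/yaw.

```bash
sed -i "s/np.array(c\[\"rotation\"\])$/R.from_euler('xyz',c['rotation'],degrees=True).as_matrix()/" h.py
python3 - <<'E'
from h import *
ims=[]
for n in("side","top","wrist"):
    C=cam(n); print(n,np.round(C[0],1),C[1:3],np.round(C[3],3),np.round(C[4],2).tolist())
    im=vision.grab_frame(n); ims.append(im)
    save(im,n+"0.png")
    if n=="wrist":continue
    for l in("grinder","holster","rail","side_cutters","level","tape_measure","try_square"):
        r=models.trace(n,l)
        for q in r[:2]: print(n,l,round(q["p"],2),np.round(q["box"],1), np.round(atz(C,*q["box"][:2],0.02),3))
E
```

```text
side 397.1 (282.6981156819533, 212.6746129223457) [0.406 1.069 0.553] [[-0.99, -0.07, 0.11], [-0.13, 0.36, -0.92], [0.03, -0.93, -0.37]]
side grinder 0.77 [288.9 246.2  13.7  31.8] [ 0.514 -0.002  0.02 ]
side grinder 0.37 [321.4 199.8  28.9  15.8] [ 0.434 -0.441  0.02 ]
side holster 0.61 [285.6 287.2  50.1  62.6] [0.496 0.226 0.02 ]
side rail 0.91 [300.  213.2  55.7  20.7] [ 0.505 -0.278  0.02 ]
side side_cutters 0.85 [235.9 262.4  32.   31.7] [0.646 0.125 0.02 ]
side level 0.86 [233.9 222.1  16.4  38. ] [ 0.721 -0.151  0.02 ]
side tape_measure 0.91 [313.9 340.4  41.2  41.1] [0.415 0.413 0.02 ]
side try_square 0.47 [319.4 199.6  28.9  13. ] [ 0.442 -0.442  0.02 ]
top 440.4 (281.03965571014305, 216.88477935974436) [ 0.334 -0.015  1.589] [[0.02, -0.99, 0.16], [-1.0, -0.02, 0.0], [0.0, -0.16, -0.99]]
top grinder 0.68 [200.5 240.9  13.8  12.3] [0.501 0.276 0.02 ]
top holster 0.59 [204.8 242.4  28.9  31.2] [0.496 0.26  0.02 ]
top rail 0.79 [355.9 242.4  17.8  56.6] [ 0.507 -0.28   0.02 ]
top side_cutters 0.63 [254.5 198.2  32.4  29. ] [0.661 0.087 0.02 ]
top side_cutters 0.49 [206.4 242.9  29.9  30.4] [0.494 0.254 0.02 ]
top level 0.82 [328.9 184.2  61.9   5. ] [ 0.719 -0.183  0.02 ]
top tape_measure 0.82 [155.9 264.9  16.1  18.9] [0.412 0.429 0.02 ]
top tape_measure 0.3 [204.6 244.2  35.7  35.7] [0.489 0.26  0.02 ]
top try_square 0.96 [414.4 259.4  46.4  31.5] [ 0.45  -0.488  0.02 ]
wrist 351.2 (276.51365845414233, 208.92693175801014) [ 0.274 -0.594  0.373] [[0.31, -0.91, -0.29], [-0.95, -0.3, -0.09], [-0.0, 0.3, -0.95]]
```

View pics/side0.png

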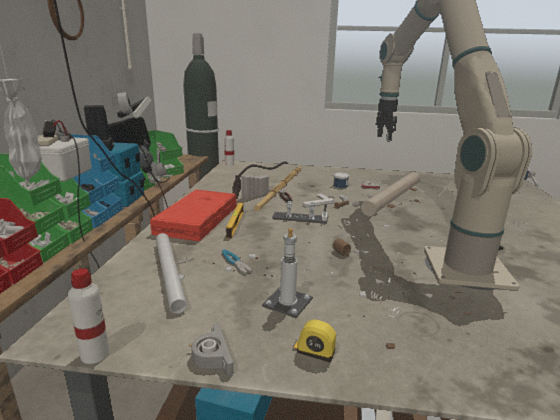

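View pics/top0.png

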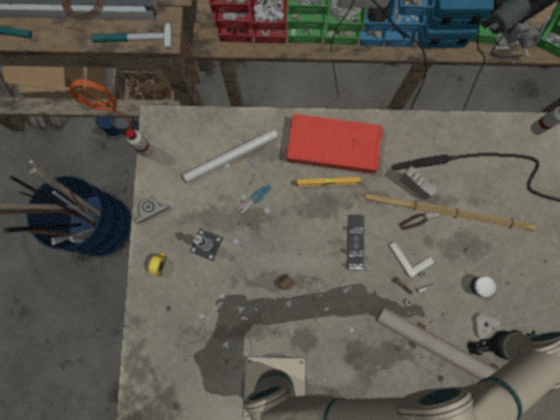

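The side view shows the holster at (288,290) with the grinder's tail up, the rail at (300,216), and the tape measure at (316,340). The top view shows the holster at (206,243), the rail at (356,242) running along x, and clear bench in between. The tool always points down, so I'll lay the grinder down by setting its nose on the bench and letting it pivot in the pads. First I'll go and look at the rail.

```bash
cat >> h.py <<'E'
def delta(target,yaw,s=None):
    s=s or sensors.get_state(); Rm=R.from_euler('xyz',s["tool_rot"],degrees=True).as_matrix()
    return np.round(Rm.T@(np.array(target)-s["position"])*100,2),"spin",round((s["tool_rot"][2]-yaw+180)%360-180,2)
E
python3 - <<'E'
from h import *
C=cam("top"); print(atz(C,200.5,240.9,.16),atz(C,204.8,242.4,.05))
print(delta([.5,-.28,.30],0))
E
```

```text
[0.48611761 0.24965244 0.16      ] [0.49283234 0.25468417 0.05      ]
(array([ 38.87, -22.9 ,  -6.87]), 'spin', np.float64(18.03))
```

Emit:
step_arm([
  {"translation": [6, -3.5, -2], "spin": 3},
  {"translation": [10, -6, -4], "spin": 6},
  {"translation": [14, -8.5, -6], "spin": 9},
  {"translation": [18, -11, -7], "spin": 12},
  {"translation": [22, -13, -7], "spin": 15},
  {"translation": [26, -15.5, -7], "spin": 18},
  {"translation": [30, -18, -7], "spin": 18},
  {"translation": [34, -20.3, -7], "spin": 18},
  {"translation": [38.9, -22.9, -7], "spin": 18},
  {"translation": [38.9, -22.9, -7], "spin": 18},
  {"translation": [38.9, -22.9, -7], "spin": 18},
  {"translation": [38.9, -22.9, -7], "spin": 18},
])

```text
t: 2.15
position: [0.499, -0.2814, 0.3013]
tool_rot: [179.9, 0.1, -0.0]
wrist_force: [-0.3, -0.8, -0.6]
gripper_width: 0.0856
grip_force: 0.0
```

Run:
```python
from h import *
s=sensors.get_state(); print(s["t"],s["position"],s["tool_rot"],s["joint_positions"])
C=cam("wrist"); save(vision.grab_frame("wrist"),"w1.png")
print(C)
for l in("rail","barrel_clip","neck_clip"):
    for q in models.trace("wrist",l)[:2]: print(l,q["p"],q["box"])
```

```text
2.15 [ 0.49904698 -0.28135839  0.30127091] [ 1.79929921e+02  6.90213302e-02 -4.71706393e-02] [ 23.60953989  25.54480017   4.42181122  94.35879459  -2.08710026
  60.20798139 -61.40828317]
(np.float64(351.197442825629), 276.51365845414233, 208.92693175801014, array([ 0.5762627 , -0.28083453,  0.44321054]), array([[ 1.91930651e-04, -9.52566669e-01, -3.04329927e-01],
       [-9.99999328e-01,  1.65205389e-04, -1.14776641e-03],
       [ 1.14360097e-03,  3.04329943e-01, -9.52565997e-01]]))
rail 0.82 [275.2, 151.4, 54.2, 173.2]
barrel_clip 0.63 [274.2, 152.8, 49.1, 168.4]
neck_clip 0.61 [277.2, 153.4, 50.8, 172.3]
```

View pics/w1.png

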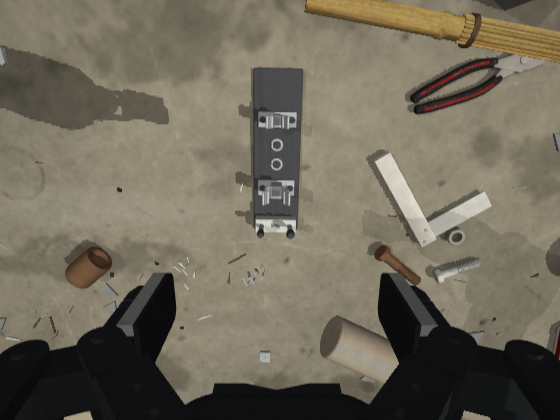

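The rail is at (277,152), with the big clip at (276,192) and the burr block at the bottom at (276,227). The tail therefore faces -x, so rail x is world +x. Next I'll measure the bar's top face and the screws.

Run:
```python
from h import *
im=cv2.imread("pics/w1.png"); C=cam("wrist")
g=im.max(axis=2)
print(g[90,240:316:1])
L=[];Rr=[]
for v in list(range(74,106))+list(range(134,176)):
    row=g[v,240:316].astype(float)
    d=np.where(row<75)[0]
    # subpixel: threshold crossings from outer
    L.append((240+d[0],v)); Rr.append((240+d[-1],v))
P=lambda A:np.array([atz(C,u,v,.008)[:2] for u,v in A])
for A in(L,Rr):
    p=P(A); k=np.polyfit(p[:,0],p[:,1],1); print("y=",np.polyval(k,.5),"slope deg",np.degrees(np.arctan(k[0])),np.std(p[:,1]-np.polyval(k,p[:,0])), A[::10])
print(g[55:85,270], "far edge",atz(C,278,68,.008), "screws",atz(C,277,145,.013),atz(C,277,164,.013))
c=cv2.resize(im[50:250,200:350],None,fx=3,fy=3,interpolation=cv2.INTER_CUBIC); cv2.imwrite("pics/c1.png",c)
```

```text
[147 147 147 147 145 145 145 147 146 145 144  95  93  61  66  76  76  76
  76  73  70  73  74  76  76  78  77  75  76  76  76  76  76  76  76  76
  76  75  75  77  75  78  77  78  76  76  77  77  78  78  78  77  78  78
  75  77  78  76  78  79  79  73  88 129 130 140 149 149 149 149 148 148
 147 148 148 149]
y= -0.2523488338892721 slope deg -1.2735217207671987 2.231619510902251e-17 [(np.int64(253), 74), (np.int64(253), 84), (np.int64(253), 94), (np.int64(253), 104), (np.int64(253), 142), (np.int64(253), 152), (np.int64(253), 162), (np.int64(253), 172)]
y= -0.3061136346176842 slope deg 2.6496624941908533 0.012711727155633448 [(np.int64(302), 74), (np.int64(301), 84), (np.int64(301), 94), (np.int64(301), 104), (np.int64(299), 142), (np.int64(299), 152), (np.int64(290), 162), (np.int64(298), 172)]
[154 154 154 154 155 154 154 153 151 151 151 151 118  73  74  78  78  76
  76  75  76  77  76  75  76  75  75  75  75  76] far edge [ 0.60792698 -0.28359195  0.008     ] screws [ 0.52044681 -0.28229823  0.013     ] [ 0.49715205 -0.28226359  0.013     ]
```

View pics/c1.png

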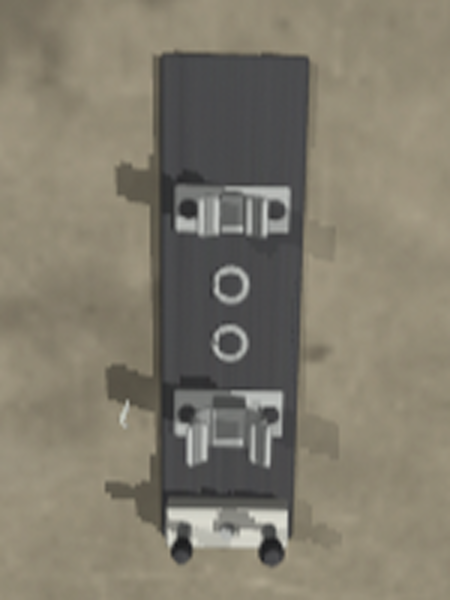

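The bar's top face is centred at (278.3,70) and (276.7,213), and the screws are at (277,145) and (277,164). That puts rail_mid at about (0.508, -0.2825) with a yaw of about -0.5°. The far edge at x=0.608 agrees with the 100 mm half-length. Now to the holster.

Emit:
step_arm([
  {"translation": [0, -2, -2], "spin": 0},
  {"translation": [0, -6, -2], "spin": 0},
  {"translation": [0, -10, -2], "spin": 0},
  {"translation": [0, -14, -2], "spin": 0},
  {"translation": [0, -18, -2], "spin": 0},
  {"translation": [0, -22, -2], "spin": 0},
  {"translation": [0, -26, -2], "spin": 0},
  {"translation": [-1, -30, -2], "spin": 0},
  {"translation": [-1, -34, -2], "spin": 0},
  {"translation": [-1, -38, -2], "spin": 0},
  {"translation": [-1, -42, -2], "spin": 0},
  {"translation": [-1, -46, -2], "spin": 0},
  {"translation": [-1, -50, -2], "spin": 0},
  {"translation": [-1, -53, -2], "spin": 0},
  {"translation": [-1, -53, -2], "spin": 0},
  {"translation": [-1, -53, -2], "spin": 0},
  {"translation": [-1, -53, -2], "spin": 0},
])

```text
t: 4.05
position: [0.4905, 0.2479, 0.3213]
tool_rot: [179.9, -0.0, -0.1]
wrist_force: [0.3, -0.2, 0.1]
gripper_width: 0.0853
grip_force: 0.0
```

Run:
```python
from h import *
s=sensors.get_state(); print(s["t"],s["position"],s["tool_rot"],s["joint_positions"])
C=cam("wrist"); im=vision.grab_frame("wrist"); save(im,"w2.png")
for l in("grinder","holster"):
    for q in models.trace("wrist",l)[:2]: print(l,q["p"],q["box"],atz(C,*q["box"][:2],.194))
print(proj(C,[.488,.25,.194]),proj(C,[.493,.2547,.006]),proj(C,[.493,.2547,.116]))
```

```text
4.05 [0.4904721  0.24789274 0.32126645] [ 1.79924387e+02 -2.52275937e-03 -1.37794033e-01] [ -26.31486813   22.45808022   -5.00846111   95.94169355    2.2450911
   61.73275585 -122.14791362]
grinder 0.92 [265.4, 187.6, 35.5, 43.9] [0.49952411 0.25684241 0.194     ]
holster 0.67 [400.0, 32.5, 85.7, 65.0] [0.61018916 0.16220603 0.194     ]
holster 0.61 [269.4, 158.7, 90.8, 86.4] [0.52241708 0.25351245 0.194     ]
[274.11843297 201.58954832] [271.26147106 157.122844  ] [269.83983284 174.88738493]
```

View pics/w2.png

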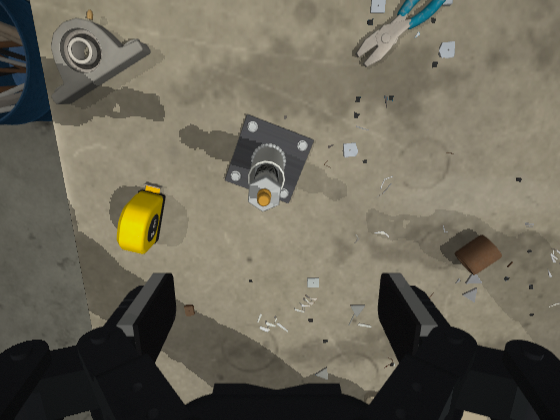

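The plug top is at about (264,197), the rim around (267,172), and the plate corners at (247,115), (313,138), (291,203) and (226,179).

Run:
```python
from h import *
C=cam("wrist")
print(atz(C,264.2,197.5,.194),atz(C,269.3,158.8,.006))
im=cv2.imread("pics/w2.png").astype(int)
m=(im[:,:,2]-im[:,:,0]>90); m[:185]=0;m[215:]=0;m[:,:250]=0;m[:,285:]=0
y,x=np.where(m); print(x.min(),x.max(),y.min(),y.max(),x.mean(),y.mean())
print(atz(C,x.mean(),y.mean(),.19))
print(delta([.49,.254,.165],0))
```

```text
[0.49127693 0.25859169 0.194     ] [0.49074809 0.25813256 0.006     ]
258 270 189 205 264.3095238095238 198.37301587301587
[0.48941354 0.25865667 0.19      ]
(array([-0.04, -0.56, 15.65]), 'spin', np.float64(-0.11))
```

Emit:
step_arm([
  {"translation": [0, -1.0, 1], "spin": 0},
  {"translation": [0, -1.0, 4], "spin": 0},
  {"translation": [0, -1.0, 7], "spin": 0},
  {"translation": [0, -1.0, 10], "spin": 0},
  {"translation": [0, -1.0, 13], "spin": 0},
  {"translation": [0, -1.0, 15.5], "spin": 0},
  {"translation": [0, -1.0, 17.5], "spin": 0},
  {"translation": [0, -1.0, 18.5], "spin": 0},
  {"translation": [0, -1.0, 19.1], "spin": 0},
  {"translation": [0, -1.0, 19.1], "spin": 0},
  {"translation": [0, -1.0, 19.1], "spin": 0},
])

```text
t: 5.3
position: [0.4905, 0.2605, 0.131]
tool_rot: [-180.0, -0.1, 0.0]
wrist_force: [-0.4, -0.2, -0.2]
gripper_width: 0.0856
grip_force: 0.0
```

Emit:
step_arm([
  {"translation": [0, 0, 0], "spin": 0},
  {"translation": [0, 0, 0], "spin": 0},
  {"translation": [0, 0, 0], "spin": 0},
  {"translation": [0, 0, 0], "spin": 0},
  {"translation": [0, 0, 0], "spin": 0},
  {"translation": [0, 0, 0], "spin": 0},
  {"translation": [0, 0, 0], "spin": 0},
  {"translation": [0, 0, 0], "spin": 0},
  {"translation": [0, 0, 0], "spin": 0},
  {"translation": [0, 0, 0], "spin": 0},
], fingers=1, grip_force=40)

```text
t: 6.3
position: [0.4903, 0.2604, 0.1307]
tool_rot: [-180.0, -0.1, 0.0]
wrist_force: [0.0, -0.2, 5.4]
gripper_width: 0.0256
grip_force: 38.9
```

Emit:
step_arm([
  {"translation": [0, 0, -0.5], "spin": 0},
  {"translation": [0, 0, -1.5], "spin": 0},
  {"translation": [0, 0, -3], "spin": 0},
  {"translation": [0, 0, -4.5], "spin": 0},
  {"translation": [0, 0, -6], "spin": 0},
  {"translation": [0, 0, -7.5], "spin": 0},
  {"translation": [0, 0, -9], "spin": 0},
  {"translation": [0, 0, -10.5], "spin": 0},
  {"translation": [0, 0, -12], "spin": 0},
  {"translation": [0, 0, -13.5], "spin": 0},
  {"translation": [0, 0, -14], "spin": 0},
  {"translation": [0, 0, -14], "spin": 0},
  {"translation": [0, 0, -14], "spin": 0},
])

```text
t: 7.6
position: [0.4894, 0.2597, 0.2697]
tool_rot: [180.0, 0.1, 0.0]
wrist_force: [-0.6, -0.2, -3.3]
gripper_width: 0.0256
grip_force: 39.7
```

Run:
```python
from h import *
s=sensors.get_state(); print(s["wrist_force"],s["gripper_width"])
im=vision.grab_frame("side"); C=cam("side"); p=proj(C,s["position"]).astype(int); print(p)
save(cv2.resize(im[p[1]-80:p[1]+110,p[0]-120:p[0]+120],None,fx=3,fy=3),"s3.png")
```

```text
[-0.56192374 -0.18832856 -3.28892551] 0.02559382795892607
[289 196]
```

View pics/s3.png

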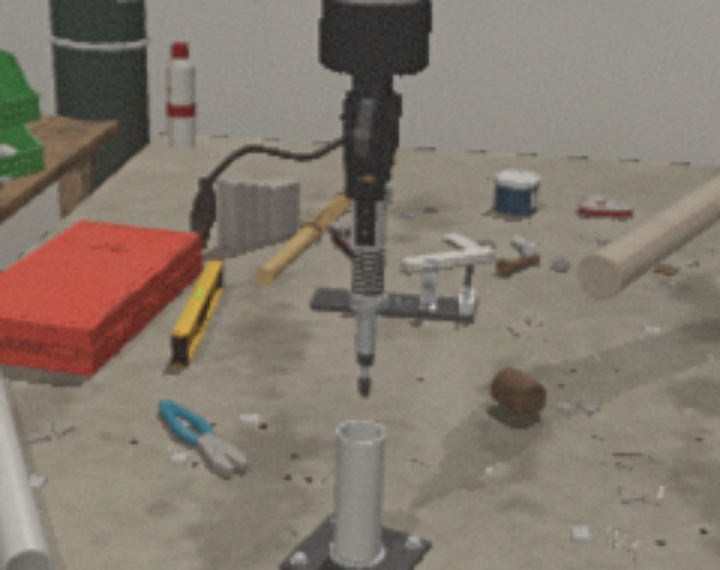

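The grinder has been drawn out clear of the rim and hangs vertically; its nose is at (363,392) in the crop. Next I carry it to the free area around (0.59, -0.13).

Emit:
step_arm([
  {"translation": [0.5, 1.5, 0], "spin": 0},
  {"translation": [1, 4, 0], "spin": 0},
  {"translation": [2, 7.5, 0], "spin": 0},
  {"translation": [3, 11, 0], "spin": 0},
  {"translation": [4, 15, 0], "spin": 0},
  {"translation": [5, 19, 0], "spin": 0},
  {"translation": [6, 23, 0], "spin": 0},
  {"translation": [7, 27, 1], "spin": 0},
  {"translation": [8, 31, 3], "spin": 0},
  {"translation": [9, 35, 6], "spin": 0},
  {"translation": [10, 38, 9], "spin": 0},
  {"translation": [10, 39, 11], "spin": 0.5},
  {"translation": [10, 39, 12.5], "spin": 0.5},
  {"translation": [10, 39, 13], "spin": 0.5},
  {"translation": [10, 39, 13], "spin": 0.5},
  {"translation": [10, 39, 13], "spin": 0.5},
])

```text
t: 9.25
position: [0.5906, -0.1298, 0.141]
tool_rot: [180.0, -0.1, -0.4]
wrist_force: [0.1, 0.1, -3.3]
gripper_width: 0.0261
grip_force: 39.8
```

Emit:
step_arm([
  {"translation": [0, 0, 0.3], "spin": 0},
  {"translation": [0, 0, 0.6], "spin": 0},
  {"translation": [0, 0, 0.9], "spin": 0},
  {"translation": [0, 0, 1.2], "spin": 0},
  {"translation": [0, 0, 1.4], "spin": 0},
  {"translation": [0, 0, 1.4], "spin": 0},
])

```text
t: 9.85
position: [0.5899, -0.1298, 0.1259]
tool_rot: [-180.0, 0.0, -0.5]
wrist_force: [-0.2, 0.1, -2.8]
gripper_width: 0.0261
grip_force: 39.8
```

Emit:
step_arm([
  {"translation": [0, 0, 0.2], "spin": 0},
  {"translation": [0, 0, 0.3], "spin": 0},
  {"translation": [-0.6, 0, 0.3], "spin": 0},
  {"translation": [-1.25, 0, 0.35], "spin": 0},
  {"translation": [-1.9, 0, 0.4], "spin": 0},
  {"translation": [-2.5, 0, 0.45], "spin": 0},
  {"translation": [-3.1, 0, 0.55], "spin": 0},
  {"translation": [-3.7, 0, 0.65], "spin": 0},
  {"translation": [-4.3, 0, 0.8], "spin": 0},
  {"translation": [-4.9, 0, 1.0], "spin": 0},
  {"translation": [-4.9, 0, 1.0], "spin": 0},
], grip_force=20)

```text
t: 10.95
position: [0.5392, -0.1294, 0.1157]
tool_rot: [-180.0, 0.2, -0.5]
wrist_force: [-1.7, -0.2, 4.3]
gripper_width: 0.0258
grip_force: 30.5
```

Run:
```python
from h import *
s=sensors.get_state(); print(s["wrist_force"],s["ft_torque"],s["position"])
im=vision.grab_frame("side"); C=cam("side"); p=proj(C,s["position"]).astype(int); print(p)
save(cv2.resize(im[p[1]-60:p[1]+50,p[0]-75:p[0]+75],None,fx=4,fy=4),"s4.png")
```

```text
[-1.70810533 -0.21601202  4.34961619] [-0.03482151  0.0291291   0.04285803] [ 0.53921108 -0.12935277  0.11573553]
[286 201]
```

View pics/s4.png

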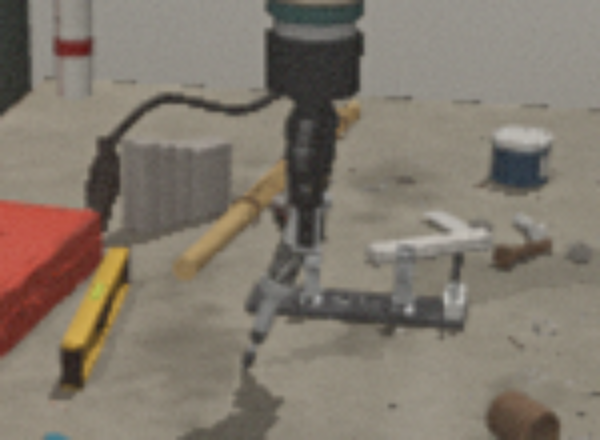

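The grinder is tilting about the pads as planned: its nose, at (248,360), is on the bench and points to +x. I continue the arc.

Emit:
step_arm([
  {"translation": [-0.6, 0, 0.2], "spin": 0},
  {"translation": [-1.2, 0, 0.45], "spin": 0},
  {"translation": [-1.75, 0, 0.7], "spin": 0},
  {"translation": [-2.3, 0, 1.0], "spin": 0},
  {"translation": [-2.85, 0, 1.3], "spin": 0},
  {"translation": [-3.4, 0, 1.65], "spin": 0},
  {"translation": [-3.9, 0, 2.0], "spin": 0},
  {"translation": [-4.4, 0, 2.35], "spin": 0},
  {"translation": [-4.85, 0, 2.75], "spin": 0},
  {"translation": [-5.3, 0, 3.15], "spin": 0},
  {"translation": [-5.7, 0, 3.6], "spin": 0},
  {"translation": [-6.1, 0, 4.05], "spin": 0},
  {"translation": [-6.5, 0, 4.55], "spin": 0},
  {"translation": [-6.9, 0, 5.05], "spin": 0},
  {"translation": [-7.25, 0, 5.55], "spin": 0},
  {"translation": [-7.6, 0, 6.1], "spin": 0},
  {"translation": [-7.9, 0, 6.6], "spin": 0},
  {"translation": [-8.15, 0, 7.15], "spin": 0},
  {"translation": [-8.15, 0, 7.15], "spin": 0},
])

```text
t: 12.9
position: [0.4595, -0.1287, 0.0441]
tool_rot: [-180.0, 0.0, -0.5]
wrist_force: [-1.0, -0.3, -1.1]
gripper_width: 0.026
grip_force: 19.8
```

Emit:
step_arm([
  {"translation": [-0.25, 0, 0.55], "spin": 0},
  {"translation": [-0.45, 0, 1.1], "spin": 0},
  {"translation": [-0.65, 0, 1.7], "spin": 0},
  {"translation": [-0.8, 0, 2.3], "spin": 0},
  {"translation": [-0.95, 0, 2.9], "spin": 0},
  {"translation": [-1.05, 0, 3.5], "spin": 0},
  {"translation": [-1.05, 0, 3.5], "spin": 0},
  {"translation": [-1.05, 0, 3.5], "spin": 0},
])

```text
t: 13.7
position: [0.449, -0.1286, 0.0095]
tool_rot: [-180.0, 0.0, -0.5]
wrist_force: [0.1, -1.2, -1.3]
gripper_width: 0.0254
grip_force: 19.8
```

Emit:
step_arm([
  {"translation": [-0.05, 0, 0.2], "spin": 0},
  {"translation": [-0.1, 0, 0.4], "spin": 0},
  {"translation": [-0.1, 0, 0.6], "spin": 0},
  {"translation": [-0.1, 0, 0.6], "spin": 0},
])

```text
t: 14.1
position: [0.4482, -0.1287, 0.0039]
tool_rot: [180.0, 0.0, -0.5]
wrist_force: [-1.0, -0.2, -1.0]
gripper_width: 0.0259
grip_force: 19.8
```

Run:
```python
from h import *
s=sensors.get_state(); print(s["wrist_force"],s["ft_torque"],s["position"])
im=vision.grab_frame("side"); C=cam("side"); p=proj(C,s["position"]).astype(int); print(p)
save(cv2.resize(im[p[1]-60:p[1]+50,p[0]-75:p[0]+75],None,fx=4,fy=4),"s5.png")
```

```text
[-0.95679588 -0.16631323 -1.03477646] [ 0.00871006  0.10251439 -0.01677876] [ 0.44820378 -0.12865602  0.0038972 ]
[312 235]
```

View pics/s5.png

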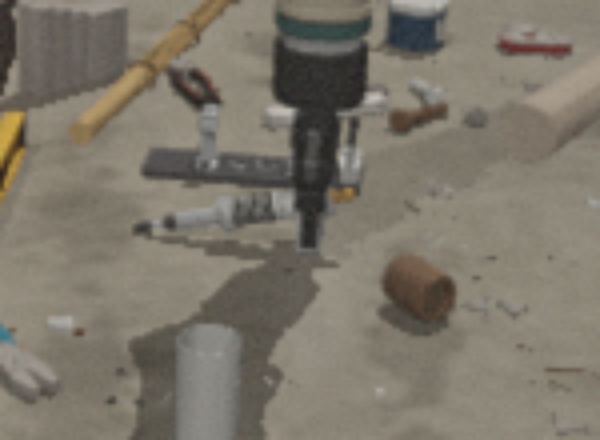

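The grinder is nearly level: its nose is at (140,228) and its tail at (345,195), so it's tilted up only slightly. I release, back off and look.

Emit:
step_arm([
  {"translation": [0, 0, 0], "spin": 0},
  {"translation": [0, 0, 0], "spin": 0},
  {"translation": [0, 0, 0], "spin": 0},
  {"translation": [0, 0, 0], "spin": 0},
  {"translation": [0, 0, 0], "spin": 0},
  {"translation": [0, 0, 0], "spin": 0},
  {"translation": [0, 0, 0], "spin": 0},
  {"translation": [0, 0, -1], "spin": 0},
  {"translation": [0, 0, -3], "spin": 0},
  {"translation": [0, 0, -6], "spin": 0},
  {"translation": [1, 0, -9], "spin": 0},
  {"translation": [2, 0, -12], "spin": 0},
  {"translation": [3, 0, -15], "spin": 0},
  {"translation": [4, 0, -17], "spin": 0},
  {"translation": [4, 0, -18], "spin": 0},
  {"translation": [4, 0, -18], "spin": 0},
  {"translation": [4, 0, -18], "spin": 0},
], fingers=0)

```text
t: 15.85
position: [0.4868, -0.1291, 0.1832]
tool_rot: [180.0, 0.1, -0.5]
wrist_force: [-0.1, -0.1, -0.7]
gripper_width: 0.0855
grip_force: 0.0
```

Run:
```python
from h import *
s=sensors.get_state(); print(s["t"],s["position"],s["tool_rot"])
C=cam("wrist"); im=vision.grab_frame("wrist"); save(im,"w6.png")
q=models.trace("wrist","grinder")[0]; print(q["p"],q["box"])
v,u=np.where(q["region"])
P=np.array([atz(C,a,b,.0135)[:2] for a,b in zip(u,v)])
m=P.mean(0); w,V=np.linalg.eigh(np.cov((P-m).T)); d=V[:,1]*np.sign(V[0,1]); t=(P-m)@d
print("mean",m,"yaw",np.degrees(np.arctan2(d[1],d[0])),"len",np.ptp(t),"nose",m+d*t.max(),"tail",m+d*t.min())
print("grip est", m+d*(t.max()-.1), m+d*(t.min()+.088))
```

```text
15.85 [ 0.48675623 -0.12913002  0.1831732 ] [ 1.79992907e+02  1.17270089e-01 -4.75795779e-01]
0.69 [285.9, 162.6, 40.8, 207.0]
mean [ 0.49473355 -0.13690482] yaw -1.0503568960443928 len 0.1883880070422047 nose [ 0.59473816 -0.13873833] tail [ 0.40638181 -0.13528496]
grip est [ 0.49475497 -0.13690521] [ 0.49436702 -0.1368981 ]
```

View pics/w6.png

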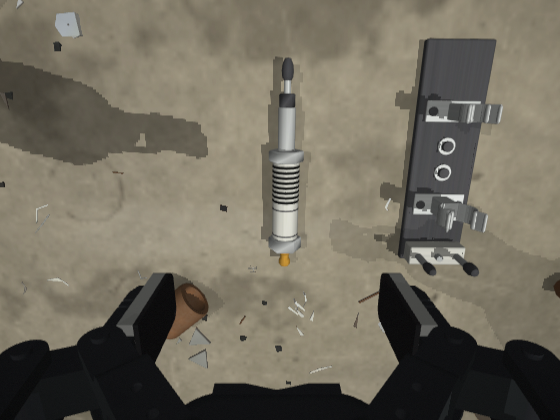

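The grinder lies level and let go, with its nose at (288,60) and its plug at (285,260). The measured length of 188.4 mm is right. The grip point is at (0.4945, -0.137) with a yaw of about -1°. I regrasp it there.

Emit:
step_arm([
  {"translation": [0.8, 0.8, 2], "spin": 0.5},
  {"translation": [0.8, 0.8, 5], "spin": 0.5},
  {"translation": [0.8, 0.8, 9], "spin": 0.5},
  {"translation": [0.8, 0.8, 12.5], "spin": 0.5},
  {"translation": [0.8, 0.8, 15], "spin": 0.5},
  {"translation": [0.8, 0.8, 16.8], "spin": 0.5},
  {"translation": [0.8, 0.8, 17.7], "spin": 0.5},
  {"translation": [0.8, 0.8, 18.0], "spin": 0.5},
  {"translation": [0.8, 0.8, 18.0], "spin": 0.5},
  {"translation": [0.8, 0.8, 18.0], "spin": 0.5},
])

```text
t: 16.95
position: [0.4966, -0.1371, 0.0045]
tool_rot: [180.0, -0.1, -1.0]
wrist_force: [-0.3, 0.0, 0.1]
gripper_width: 0.0855
grip_force: 0.0
```

Emit:
step_arm([
  {"translation": [0, 0, 0], "spin": 0},
  {"translation": [0, 0, 0], "spin": 0},
  {"translation": [0, 0, 0], "spin": 0},
  {"translation": [0, 0, 0], "spin": 0},
  {"translation": [0, 0, 0], "spin": 0},
  {"translation": [0, 0, 0], "spin": 0},
  {"translation": [0, 0, 0], "spin": 0},
  {"translation": [0, 0, 0], "spin": 0},
  {"translation": [0, 0, 0], "spin": 0},
  {"translation": [0, 0, 0], "spin": 0},
], fingers=1, grip_force=80)

```text
t: 17.95
position: [0.4962, -0.1373, 0.0044]
tool_rot: [180.0, -0.0, -1.0]
wrist_force: [-0.6, -0.4, 6.1]
gripper_width: 0.0207
grip_force: 78.1
```

Emit:
step_arm([
  {"translation": [0, 0, -0.3], "spin": 0},
  {"translation": [0, 0, -1], "spin": 0},
  {"translation": [0, 0, -2], "spin": 0},
  {"translation": [0, 0, -4], "spin": 0},
  {"translation": [0, 0, -6], "spin": 0},
  {"translation": [0, 0, -8], "spin": 0},
  {"translation": [0, 0, -9], "spin": 0},
  {"translation": [0, 0, -9], "spin": 0},
  {"translation": [0, 0, -9], "spin": 0},
])

```text
t: 18.85
position: [0.4958, -0.1372, 0.0936]
tool_rot: [180.0, 0.0, -1.0]
wrist_force: [-0.4, 0.4, -3.7]
gripper_width: 0.0213
grip_force: 78.6
```

Run:
```python
from h import *
s=sensors.get_state(); print(s["t"],s["position"],s["tool_rot"],s["wrist_force"],s["ft_torque"],s["gripper_width"])
w=vision.grab_frame("wrist"); save(w,"w7.png")
im=vision.grab_frame("side"); C=cam("side"); p=proj(C,s["position"]).astype(int); print(p)
a=cv2.resize(im[p[1]-55:p[1]+45,p[0]-65:p[0]+65],(520,400)); b=cv2.resize(w,(270,202)); 
a[:202,520-270:]=b if 0 else a[:202,520-270:]
save(np.hstack([a,cv2.resize(w[:,140:420],(280,400))]),"s7.png")
```

```text
18.85 [ 0.4957636  -0.13724907  0.09363252] [ 1.79993110e+02  1.98380816e-02 -9.82103269e-01] [-0.41471142  0.42184017 -3.68124259] [ 0.01509359 -0.05050177 -0.02851616] 0.02133952831163558
[299 208]
```

View pics/s7.png

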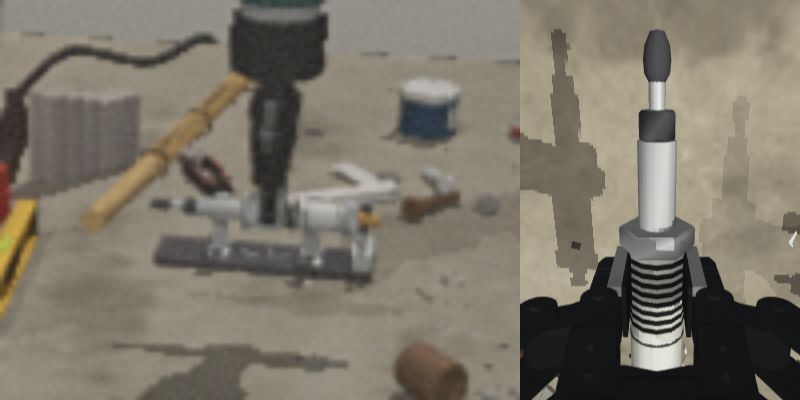

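Held level round the middle. Next I move above the rail and check the bar's edges numerically.

Emit:
step_arm([
  {"translation": [0.2, 1, 0], "spin": 0},
  {"translation": [0.4, 3, 0], "spin": 0},
  {"translation": [0.7, 6, 0], "spin": 0},
  {"translation": [1.0, 9, 0], "spin": 0},
  {"translation": [1.3, 11.5, 0], "spin": 0},
  {"translation": [1.5, 13.3, 0], "spin": 0},
  {"translation": [1.6, 14.2, 0], "spin": 0},
  {"translation": [1.6, 14.5, 0], "spin": 0},
  {"translation": [1.6, 14.5, 0], "spin": 0},
  {"translation": [1.6, 14.5, 0], "spin": 0},
  {"translation": [1.6, 14.5, 0], "spin": 0},
])

```text
t: 20.05
position: [0.5098, -0.281, 0.0939]
tool_rot: [-180.0, 0.0, -0.9]
wrist_force: [-0.7, 0.6, -2.9]
gripper_width: 0.0211
grip_force: 78.7
```

Run:
```python
from h import *
s=sensors.get_state(); print(s["t"],s["position"],s["tool_rot"])
C=cam("wrist"); im=vision.grab_frame("wrist"); save(im,"w8.png"); g=im.max(axis=2).astype(int)
# rows of the bar's nose half, x .565-.600
for x in(.60,.59,.58,.57):
    p=proj(C,[x,-.2825,.008]); v=int(round(p[1])); f=C[0]
    e=[proj(C,[x,-.2825+k,.008])[0] for k in(.029,-.029)]
    out=[]
    for q in e:
        q=int(q); gr=np.diff(cv2.GaussianBlur(g[v-2:v+3].astype(np.float32),(3,1),0).mean(0))
        w=np.arange(q-14,q+14); k=w[np.argmax(abs(gr[w]))]; out.append((k+.5,round(atz(C,k+.5,v,.008)[1],4),round(abs(gr[k]))))
    print(x,v,np.round(e,1),out,"mid",(out[0][1]+out[1][1])/2)
c=[proj(C,[.61-.003*k,-.305,.008]) for k in range(8)]
col=int(c[3][0]); vs=np.arange(int(c[0][1])-30,int(c[0][1])+30); vs=vs[vs>2]; print("col",col,vs[0],g[vs,col].tolist(), atz(C,col,c[0][1],.008), c[0])
q=models.trace("wrist","grinder")[0]; v,u=np.where(q["region"])
for a in range(v.min(),v.max(),12):
    r=u[v==a]; print(a,r.min(),r.max(),end="; ")
print(proj(C,s["position"]+[.098,0,.009]),proj(C,s["position"]+[.042,0,.009]))
```

```text
20.05 [ 0.50983741 -0.28099166  0.09389133] [-1.79966932e+02  6.00772303e-03 -8.56436813e-01]
0.6 74 [229.8 325.4] [(np.float64(226.5), np.float64(-0.2515), 27), (np.float64(324.5), np.float64(-0.311), 26)] mid -0.28125
0.59 92 [230.7 324.9] [(np.float64(227.5), np.float64(-0.2515), 23), (np.float64(324.5), np.float64(-0.3113), 29)] mid -0.2814
0.58 109 [231.6 324.5] [(np.float64(227.5), np.float64(-0.251), 25), (np.float64(323.5), np.float64(-0.3109), 35)] mid -0.28095000000000003
0.57 125 [232.4 324. ] [(np.float64(225.5), np.float64(-0.2491), 30), (np.float64(322.5), np.float64(-0.3105), 29)] mid -0.2798
col 314 26 [163, 163, 164, 165, 166, 167, 168, 168, 169, 168, 168, 169, 168, 168, 168, 167, 167, 166, 165, 166, 167, 167, 166, 167, 167, 167, 168, 169, 171, 171, 172, 174, 174, 131, 77, 80, 88, 91, 92, 93, 93, 92, 92, 92, 93, 92, 92, 92, 93, 93, 93, 92, 92, 92, 93, 93, 93, 94, 93, 93] [ 0.61000817 -0.30441619  0.008     ] [314.97623249  56.03342525]
30 274 279; 42 265 288; 54 263 291; 66 263 291; 78 264 288; 90 268 284; 102 269 284; 114 265 289; 126 259 295; 138 259 294; 150 257 297; 162 256 297; 174 257 295; 186 258 295; 198 259 295; 210 257 296; 222 258 296; 234 243 310; 246 238 315; 258 241 311; 270 251 302; 282 251 302; 294 251 302; 306 252 302; 318 251 302; 330 250 303; 342 250 302; 354 251 302; 366 251 302; 378 251 301; [273.503804    33.06330426] [275.87051495 191.19120903]
```

The rail centre is at about y=-0.282 and x=0.508, within about 1 mm of the held grinder. I descend, then press slowly.

Emit:
step_arm([
  {"translation": [0, 0.05, 1], "spin": 0},
  {"translation": [0, 0.05, 2], "spin": 0},
  {"translation": [0, 0.05, 2.8], "spin": 0},
  {"translation": [0, 0.05, 3.2], "spin": 0},
  {"translation": [0, 0.05, 3.5], "spin": 0},
  {"translation": [0, 0.05, 3.6], "spin": 0},
  {"translation": [0, 0.05, 3.7], "spin": 0},
  {"translation": [0, 0.05, 3.8], "spin": 0},
  {"translation": [0, 0.05, 3.9], "spin": 0},
  {"translation": [0, 0.05, 4.0], "spin": 0},
  {"translation": [0, 0.05, 4.1], "spin": 0},
  {"translation": [0, 0.05, 4.2], "spin": 0},
  {"translation": [0, 0.05, 4.3], "spin": 0},
  {"translation": [0, 0.05, 4.4], "spin": 0},
])

```text
t: 21.55
position: [0.5107, -0.2821, 0.0511]
tool_rot: [180.0, -0.1, -0.9]
wrist_force: [-0.7, 4.1, 13.2]
gripper_width: 0.0213
grip_force: 80.3
```

Emit:
step_arm([
  {"translation": [0, 0, 0.1], "spin": 0},
  {"translation": [0, 0, 0.2], "spin": 0},
  {"translation": [0, 0, 0.3], "spin": 0},
  {"translation": [0, 0, 0.4], "spin": 0},
  {"translation": [0, 0, 0.5], "spin": 0},
])

```text
t: 22.05
position: [0.5115, -0.282, 0.0474]
tool_rot: [180.0, -0.2, -0.9]
wrist_force: [-2.2, 4.2, 20.4]
gripper_width: 0.0216
grip_force: 81.0
```

Emit:
step_arm([
  {"translation": [-0.1, -0.05, 0.1], "spin": 0},
  {"translation": [-0.1, -0.05, 0.2], "spin": 0},
  {"translation": [-0.1, -0.05, 0.3], "spin": 0},
  {"translation": [-0.1, -0.05, 0.4], "spin": 0},
  {"translation": [-0.1, -0.05, 0.5], "spin": 0},
  {"translation": [-0.1, -0.05, 0.5], "spin": 0},
])

```text
t: 22.65
position: [0.5115, -0.2816, 0.0407]
tool_rot: [-180.0, -0.3, -0.9]
wrist_force: [3.9, 2.9, 1.2]
gripper_width: 0.0213
grip_force: 79.0
```

Emit:
step_arm([
  {"translation": [0, 0, 0.1], "spin": 0},
  {"translation": [0, 0, 0.2], "spin": 0},
  {"translation": [0, 0, 0.3], "spin": 0},
  {"translation": [0, 0, 0.4], "spin": 0},
  {"translation": [0, 0, 0.4], "spin": 0},
])

```text
t: 23.15
position: [0.5092, -0.2816, 0.0368]
tool_rot: [-180.0, -0.0, -0.9]
wrist_force: [1.1, 4.7, 8.2]
gripper_width: 0.0213
grip_force: 80.5
```

Emit:
step_arm([
  {"translation": [0, 0, 0.1], "spin": 0},
  {"translation": [0, 0, 0.15], "spin": 0},
  {"translation": [0, 0, 0.15], "spin": 0},
])

```text
t: 23.45
position: [0.5093, -0.2816, 0.0366]
tool_rot: [180.0, -0.1, -0.9]
wrist_force: [-1.8, 6.4, 20.6]
gripper_width: 0.0213
grip_force: 81.7
```

Force rises steeply with no further travel, so the grinder is on its seats. I release and back off.

Emit:
step_arm([
  {"translation": [0, 0, -0.15], "spin": 0},
  {"translation": [0, 0, -0.15], "spin": 0},
])

```text
t: 23.65
position: [0.5092, -0.2816, 0.0367]
tool_rot: [-180.0, -0.1, -0.9]
wrist_force: [1.4, 4.9, 9.3]
gripper_width: 0.0213
grip_force: 79.9
```

Emit:
step_arm([
  {"translation": [0, 0, 0], "spin": 0},
  {"translation": [0, 0, 0], "spin": 0},
  {"translation": [0, 0, 0], "spin": 0},
  {"translation": [0, 0, 0], "spin": 0},
  {"translation": [0, 0, 0], "spin": 0},
  {"translation": [0, 0, 0], "spin": 0},
  {"translation": [0, 0, 0], "spin": 0},
  {"translation": [0, 0, -1], "spin": 0},
  {"translation": [0, 0, -3], "spin": 0},
  {"translation": [0, 0, -6], "spin": 0},
  {"translation": [0, 0, -10], "spin": 0},
  {"translation": [0, 0, -14], "spin": 0},
  {"translation": [0, 0, -18], "spin": 0},
  {"translation": [0, 0, -20], "spin": 0},
  {"translation": [0, 0, -20], "spin": 0},
  {"translation": [0, 0, -20], "spin": 0},
], fingers=0)

```text
t: 25.25
position: [0.5084, -0.2823, 0.2362]
tool_rot: [180.0, -0.0, -1.0]
wrist_force: [-0.8, -0.6, -0.9]
gripper_width: 0.0852
grip_force: 0.0
```

Run:
```python
from h import *
s=sensors.get_state(); print(s["t"],s["position"],s["tool_rot"],s["wrist_force"])
C=cam("wrist"); im=vision.grab_frame("wrist"); save(im,"w9.png")
q=models.trace("wrist","grinder")[0]; print(q["p"],q["box"]); v,u=np.where(q["region"])
P=np.array([atz(C,a,b,.046)[:2] for a,b in zip(u,v)])
m=P.mean(0); w,V=np.linalg.eigh(np.cov((P-m).T)); d=V[:,1]*np.sign(V[0,1]); t=(P-m)@d
print("yaw",np.degrees(np.arctan2(d[1],d[0])),"len",np.ptp(t),"nose",m+d*t.max(),"grip",m+d*(t.max()-.1),m+d*(t.min()+.088))
for z in(.046,.056): 
  L=[np.hypot(*(atz(C,q["box"][0],q["box"][1]-q["box"][3]/2,z)-atz(C,q["box"][0],q["box"][1]+q["box"][3]/2,z))[:2])]; print(z,L)
C2=cam("side"); vision.grab_frame("side")
for q in models.trace("side","grinder")[:2]: print(q["p"],q["box"])
print("home proj nose/tail",proj(C2,[.608,-.283,.046]),proj(C2,[.42,-.281,.046]))
```

```text
25.25 [ 0.50835485 -0.28232541  0.23622956] [ 1.79962048e+02 -1.39820627e-02 -9.61789909e-01] [-0.82186341 -0.57397098 -0.89144941]
0.8 [274.7, 167.1, 29.8, 192.6]
yaw -0.7378220775961122 len 0.1881282089353056 nose [ 0.60748067 -0.28217224] grip [ 0.50748896 -0.28088453] [ 0.50736076 -0.28088288]
0.046 [np.float64(0.18759251071361885)]
0.056 [np.float64(0.18194691967321738)]
0.51 [298.0, 206.6, 46.7, 11.0]
home proj nose/tail [272.54597791 204.10640088] [323.88764201 207.92606063]
```

The grinder's apparent length fits only an axis height of 46 mm (188 mm there, 182 mm if it sat 10 mm higher). Its position and yaw match the rail, so I hand in.

```bash
python3 -c "
from rig import env
print(env.finish_job())"
```

```text
the job is handed in; nothing more can be done
None
```

I drew the grinder from its holster, laid it on the bench and let go, then took it again round the middle and pressed it into both clips. My last measurements put it fully home and within 1 mm along the rail. The job is handed in, but no verdict came back.

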